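Press the new sole onto a sanding block and hold it

TASK

The ochre sanding block has just had a new brown sole stuck on: set it (don't drop it), sole down, into the recess of the little blue bench press's open drawer, let go of it, and push the drawer fully home. Then press the black palm knob down until its pointer is in the green zone, never into the red, keep it there for at least three seconds, and finish while still holding it down in the green. Leave the other things on the bench where they are.

Things in the scene. Friction and masses are not known exactly. Their poses are not given: they have to be found in the camera images.
- sanding_block: Loose ochre sanding block with a thin brown sole underneath, a box 40 (x) x 70 (y) x 26 (z) mm, 28 to 56 g, lying sole down on the bench right of the press. Origin: centre of its underside; z up.
- press: Blue bench press, fixed. Origin: on the bench, straight below the axis of knob and foot; z up. The drawer runs out along the press's own -x, roughly to the robot's right (world -y); its +y side, with the scale, faces roughly to the robot. Dark base plate 112 mm wide (y), 10 mm thick, x = -175 to +65 mm. Nothing but knob and scale stands above the head.
- press_head (a point): Centre of the top of the press's blue head, 100 mm above the bench, on the knob's axis; axes as the press's. The head is 64 (x) x 112 (y) x 30 mm and stands on two side plates (y = +-44 to +-56 mm), a portal through which the drawer runs.
- press_scale (a point): Middle of the green zone (8 mm high) on the white scale plate at the press's +y side, 122 mm above the bench; axes as the press's. The red zone below it is centred 11 mm lower, 6 mm high. The plate's top is 148 mm above the bench. The pointer stands 16 mm above this point at rest and sinks with the knob.
- press_drawer (a joint): Travel of the drawer in m: 0 = fully home (recess centred under the foot), up to 0.130 = fully out. Starts 0.112 to 0.130 out. It stays where it is left; about 2 N moves it.
- drawer_pocket (a point): Centre of the floor of the drawer's recess, 18 mm above the bench; moves with the drawer; axes as the press's. The recess is 80 mm (x) by 50 mm (y), its walls 5 mm thick and 8 mm high (tops 26 mm above the bench): the sanding block goes in with its 70 mm length along the press's x, 5 mm free all round, 18 mm proud of the walls.
- drawer_tab (a point): Middle of the outer (press -x) face of the drawer's orange push tab, 40 mm above the bench; moves with the drawer. The tab is an upright plate 10 mm thick (x), 60 mm wide (y), from 15 to 59 mm above the bench; this face lies 100 mm in -x from the recess's centre. Push it along the press's +x to shut the drawer.
- palm_cap: Black round palm cap of the spring knob, 44 mm across, 19 mm high, its top flat about 34 mm across. Origin: centre of its top, 165 mm above the bench when not pressed; it goes straight down with the knob.
- press_knob (a joint): How far the knob is pressed down, in m: 0 = up at rest, stop at 0.030. Its pointer is in the green zone from 0.012 to 0.020 and enters the red at 0.024. It springs back by itself: about 2 N starts it, rising 250 N/m; from about 0.008 on the cushioned foot bears on the seated sanding block and adds 2 N plus 500 N/m. At 0.016 it takes about 11 N, at 0.024 about 17 N.
- press_foot: Round cushioned foot of the press, 32 mm across, under the head on the knob's stem. Origin: centre of its underside, 52 mm above the bench at rest (8 mm over a seated sanding block); goes down with the knob and yields upward on its own spring.
- dark_jar: Bystander: dark green round jar with a black lid, 56 mm across, 100 mm high, loose, left of the press. Origin: centre of underside.
- brad_tin: Bystander: round white tin with a green lid, 57 mm across, 28 mm high, loose, right. Origin: centre of underside.
- bit_case: Bystander: dark red case 66 x 99 x 45 mm, loose, left of the press. Origin: centre of underside.
- blue_clip: Bystander: blue spring clip 19 x 60 x 30 mm, loose, right. Origin: centre of underside.
- wood_chest: Obstacle, fixed: brown wooden drawer chest at the left end of the bench, 348 (x) x 321 (y) x 317 (z) mm, with tall files and bottles on top. It never moves; its front knobs begin at world x = 0.476, its right side at y = 0.314 m. Origin: about the centre of its underside. Go round it.
Not all that is in view belongs to the job. Of the things that look like the sanding_block, the larger one is meant.

How it is judged:
On the way, in this order (a step that is already met when the one before it is completed fails the run):
1. the sanding block is seated in the recess of the open drawer and let go (z of sanding_block in the frame of drawer_pocket between -0.004 and 0.004 m and angle between sanding_block's own z axis and vertical below 0.1 rad and x of sanding_block in the frame of drawer_pocket between -0.009 and 0.009 m and y of sanding_block in the frame of drawer_pocket between -0.009 and 0.009 m and contact force between the fingers and sanding_block below 0.2 N and value of joint press_drawer above 0.06 m), for 0.2 s.
2. the drawer is fully home with the block seated in it (z of sanding_block in the frame of drawer_pocket between -0.004 and 0.004 m and angle between sanding_block's own z axis and vertical below 0.1 rad and x of sanding_block in the frame of drawer_pocket between -0.009 and 0.009 m and y of sanding_block in the frame of drawer_pocket between -0.009 and 0.009 m and value of joint press_drawer below 0.005 m), for 0.2 s.
3. the knob is held down in the green zone for three seconds, its foot bearing on the block (value of joint press_knob between 0.0115 and 0.0205 m and contact force between any of the fingers, the arm and palm_cap above 3 N and contact force between press_foot and sanding_block above 2 N and value of joint press_drawer below 0.005 m), for 2.8 s.
At the end, for the whole second after the job is handed in: The block sits in the recess (within 9 mm of its centre, level, on its floor) and is let go, the drawer is within 5 mm of home, and the robot is holding the palm cap down (over 3 N) at a travel of 11.5 to 20.5 mm, steady, with the foot bearing on the block (over 2 N) (all of step 3 and z of sanding_block in the frame of drawer_pocket between -0.004 and 0.004 m and angle between sanding_block's own z axis and vertical below 0.1 rad and x of sanding_block in the frame of drawer_pocket between -0.009 and 0.009 m and y of sanding_block in the frame of drawer_pocket between -0.009 and 0.009 m and contact force between the fingers and sanding_block below 0.2 N and velocity of joint press_knob between -0.01 and 0.01 m/s); the arm keeps its last pose, push and grip.
It fails at once if the knob is pushed into the red zone (value of joint press_knob above 0.0245 m).
It fails at once if the sanding block is dropped from a height (linear speed of sanding_block above 0.7 m/s and contact force between the fingers and sanding_block below 0.2 N).
It fails at once if a bystander (dark jar, tin, red case, clip) is moved over 30 mm (distance of any of dark_jar, brad_tin, bit_case, blue_clip from where it was at the start of the episode above 0.03 m).
It also fails if it takes over 72 s, if anything falls off the work surface, if the arm or the gripper's body presses on something with over 40 N, if the wrist force passes 120 N, or if a joint passes its speed limit or range.

ROBOT

A 6-joint arm with a two-finger parallel gripper is mounted at the origin on a cart in front of the work surface, level with it; the furniture and walls round the work are solid. World frame = base frame: x ahead of the robot, y to its left, z up, the work surface at z = 0. Lengths are in m, angles in rad, forces in N, time in s.
With the tool pointing down it reaches from about 0.35 to 0.975 m from the base axis. Payload 4.9 kg.
Tool frame: the origin (TCP) lies midway between the tips of the shut fingers; the grasp point (between the pads) lies 19 mm behind it (env.hold_point_z is the distance from the TCP to the grasp point, in m); z points along the fingers, y is the line along which they close (so a half turn about z gives the same grasp; the last joint's range is limited). The gripper opens to 85 mm and grips with 20 to 120 N. Pads are 22 mm wide; open, the fingers measure 114 mm over their backs; the gripper's body (76 mm by 85 mm) begins 54 mm behind the grasp point. The pads swing forward as they close: fully open they stand 13 mm farther back than shut.
Start: joints at [-1.247, 0.053, 1.613, -0, 1.476, -0.119], TCP at [0.268, -0.565, 0.231] pointing down, gripper open.
Joint ranges: [-3.01, 3.01], [-1.01, 2.22], [0.06, 2.58], [-1.02, 4.17], [0.09, 2.62], [-3.14, 3.14]. Speed limits (rad/s): [2.57, 2.57, 3.14, 3.14, 3.14, 3.14].

INTERFACE

Orientations are given as a unit quaternion [x, y, z, w].
In Python, from station import monitor, cams, env gives the robot as it stands. The module is installed in compiled form; this text tells all that it offers.
- The arm moves only by the tool arm_command, never from a script. Its argument "steps" is a list of rows, each an object with "linear": the shift along the tool's x, y, z in m, a list of three; "twist": the turn about the tool's z in rad. In form: [{"linear": [x, y, z], "twist": twist}, ...]. A call has 1 to 12 rows; each row is the pose to reach, as a shift and turn from the pose commanded when the call began, along the tool's axes at that moment; what a row does not reach only later rows make up. A row lasts 1/12 s, in which the tool goes at most 41.7 mm and 7.16 degrees, less where a joint would pass 70% of its speed; a pose out of reach is approached as far as the arm can. A call with a gripper value outside its range is refused whole. "grip" is the opening in per cent of the stroke, from 0 (shut) to 100 (fully open), set as the call begins (left out, the last holds). The fingers move at their own pace and stop on an object; "grip_force" is the grip in N (left out, the last holds). Time passes only in rows, so rows that repeat a pose let the fingers close. It gives the time, the measured TCP pose, the force, the opening and the grip force at its end, in the units of the state.
- monitor.get_obs(): the state, without advancing time (a new reading comes with each control period).
- cams.camera(name): name is "side" or "top" or "wrist"; returns the picture (480x640x3 uint8, red, green, blue); there is no depth.
- cams.camera_info(name): a dict with "mtx" (3x3 intrinsics, pixels), "dist_coeffs" ([k1, k2, p1, p2, k3] as OpenCV has them; the pictures are not rectified), "position" and "rotation" of the camera in the world; the wrist camera has in their place "mount" (4x4, takes a point from camera to tool coordinates, whose origin is the TCP and whose axes are the flange's). Camera axes: x right, y down, z forward; pixel columns grow to the right and rows downward; lengths in m; the calibration is good to about 2 mm. A picture is of the moment at which its call begins: read the wrist's pose just before it. camera_info takes no time and is no camera call.
- env.finish_job(): hands the job in; it is judged then, once.
The state is a dict: "time": time; "q": joint angles; "joint_vel": joint speeds; "joint_torque": joint torques, N m; "position": TCP position; "tool_rot": TCP orientation; "force": force on the tool from outside, world axes, zero at the start; "wrist_torque": the same for the moment, N m; "opening": opening from 0.0 (shut) to 1.0 (fully open); "grasp_force": force on a finger pad.
Only numpy, scipy, OpenCV 4.12 (cv2) and the standard library are available. Lean on these libraries where they do the work, as an engineer would, in place of code of your own. Each camera call takes 0.05 s, during which the arm holds its last target. There are 200 camera calls.

## Working session

There is one attempt and no reset: what is moved stays moved. The work goes in short steps, Python scripts to look and compute and a tool call to move; the robot and the scene stay as the last step left them, time stands still between calls to the robot, and variables do not carry over. Pictures are saved under pics/ and viewed, at most 13 in all, crops included, and the job is handed in when it is done.

Besides the shell and the picture viewer there is one more tool, called after "Request:" by a JSON object that holds its "op" and its "data", one argument or row to a line. arm_command: Moves the arm, as the interface text tells. Its arguments: {"type":"object","properties":{"steps":{"type":"array","items":{"type":"object","properties":{"linear":{"type":"array","items":{"type":"number"}},"twist":{"type":"number"}}}},"grip":{"type":"number"},"grip_force":{"type":"number"}},"required":["steps"]}

```bash
mkdir -p pics; cat > h.py <<'E'
import numpy as np, cv2
from station import monitor, cams, env
from scipy.spatial.transform import Rotation as R
def pose(name):
    i=cams.camera_info(name)
    if name=='wrist':
        o=monitor.get_obs(); T=np.eye(4); T[:3,:3]=R.from_quat(o['tool_rot']).as_matrix(); T[:3,3]=o['position']
        M=T@np.array(i['mount']); return i,M[:3,3],M[:3,:3]
    r=np.array(i['rotation'],float)
    r=r if r.shape==(3,3) else R.from_quat(r.ravel()).as_matrix()
    return i,np.array(i['position']),r
def ray(name,px,P=None):
    i,p,r=P or pose(name)
    u=cv2.undistortPoints(np.array(px,float).reshape(-1,1,2),np.array(i['mtx']),np.array(i['dist_coeffs'])).reshape(-1,2)
    return p,np.c_[u,np.ones(len(u))]@r.T
def plane(name,px,z,P=None):
    p,d=ray(name,px,P); return p+d*((z-p[2])/d[:,2])[:,None]
def proj(name,X,P=None):
    i,p,r=P or pose(name)
    Xc=(np.array(X,float).reshape(-1,3)-p)@r
    return cv2.projectPoints(Xc,np.zeros(3),np.zeros(3),np.array(i['mtx']),np.array(i['dist_coeffs']))[0].reshape(-1,2)
def snap(name,f):
    P=pose(name); im=cams.camera(name)[:,:,::-1].copy(); cv2.imwrite('pics/'+f,im); return im,P
E
python3 - <<'E'
from h import *
for n in ('top','side'):
    im,P=snap(n,n+'0.png'); print(n,P[1],P[2].round(2).tolist(),np.array(P[0]['mtx'])[0,0])
o=monitor.get_obs(); print(o['position'],R.from_quat(o['tool_rot']).as_matrix().round(3).tolist(),o['time'])
print(np.array(cams.camera_info('wrist')['mount']).round(3).tolist(),env.hold_point_z)
E
```

```text
top [0.45770357 0.07049846 1.45669205] [[-0.01, -1.0, 0.06], [-1.0, 0.01, 0.01], [-0.01, -0.06, -1.0]] 502.40279432882016
side [ 0.49262977 -1.08630499  0.78559905] [[1.0, -0.05, 0.04], [-0.05, -0.49, 0.87], [-0.02, -0.87, -0.49]] 519.1290136903715
[ 0.26762641 -0.56417714  0.23018361] [[0.904, 0.429, -0.001], [0.429, -0.904, 0.002], [0.0, -0.002, -1.0]] 0.1
[[-0.0, -0.95, -0.312, 0.081], [1.0, -0.0, 0.0, 0.001], [-0.0, -0.312, 0.95, -0.143], [0.0, 0.0, 0.0, 1.0]] 0.0187
```

View pics/top0.png

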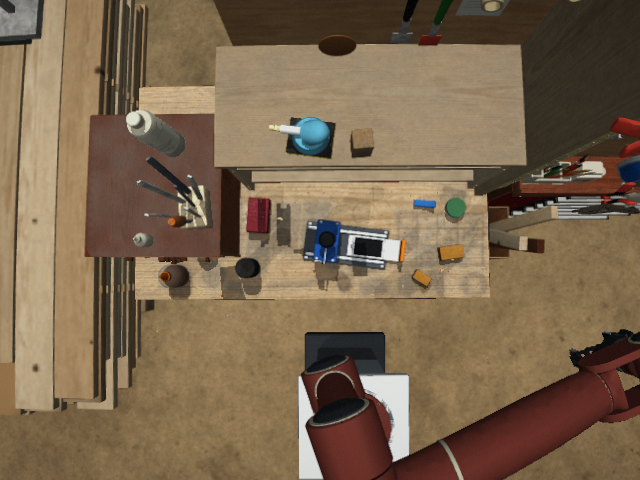

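View pics/side0.png

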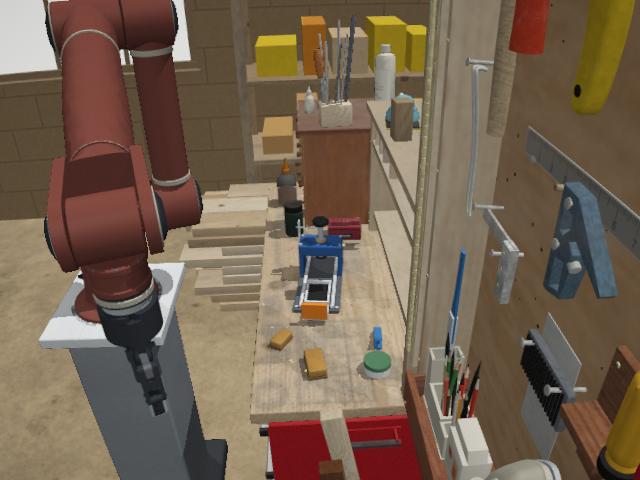

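Top view: ochre candidates are the larger block at (451,253) and the smaller one at (422,278). The wooden cube on the shelf at (362,140) is brown, so it isn't one. The press head is at (325,240), the knob at (327,240), the recess at (368,247) and the orange tab at (403,251). I choose the larger, (451,253).

```bash
python3 - <<'E'
from h import *
im=cv2.imread('pics/top0.png'); hsv=cv2.cvtColor(im,cv2.COLOR_BGR2HSV)
P=pose('top')
m=cv2.inRange(hsv,(8,140,90),(25,255,255)); m[:190]=0;m[295:]=0;m[:,:290]=0;m[:,485:]=0
for c in cv2.findContours(m,0,1)[0]:
    if cv2.contourArea(c)<40: continue
    r=cv2.minAreaRect(c); b=cv2.boxPoints(r)
    for z in (.026,.059):
        w=plane('top',b,z,P); print(r[0],z,w.mean(0).round(4),np.linalg.norm(np.diff(w[:3],axis=0),axis=1).round(4), np.degrees(np.arctan2(*(w[1]-w[0])[[1,0]])).round(1),np.degrees(np.arctan2(*(w[2]-w[1])[[1,0]])).round(1))
print('head/knob',plane('top',[(327,240)],.165,P), 'recess',plane('top',[(368,247)],.026,P))
c=im[190:300,290:490]; cv2.imwrite('pics/c0.png',cv2.resize(c,None,fx=4,fy=4,interpolation=cv2.INTER_CUBIC))
E
```

```text
(421.5440979003906, 277.4264831542969) 0.026 [ 0.4289 -0.1946  0.026 ] [0.0269 0.0498] -31.9 -121.4
(421.5440979003906, 277.4264831542969) 0.059 [ 0.4296 -0.1884  0.059 ] [0.0263 0.0486] -31.9 -121.4
(451.429931640625, 252.00999450683594) 0.026 [ 0.5006 -0.2816  0.026 ] [0.0661 0.0384] -82.4 -173.0
(451.429931640625, 252.00999450683594) 0.059 [ 0.4996 -0.2735  0.059 ] [0.0646 0.0375] -82.4 -173.0
(402.0, 250.50001525878906) 0.026 [ 0.506  -0.1399  0.026 ] [0.0608 0.0142] -7.2 -96.8
(402.0, 250.50001525878906) 0.059 [ 0.5049 -0.135   0.059 ] [0.0594 0.0139] -7.2 -96.8
head/knob [[0.52974254 0.07337175 0.165     ]] recess [[ 0.51668613 -0.04300031  0.026     ]]
```

View pics/c0.png

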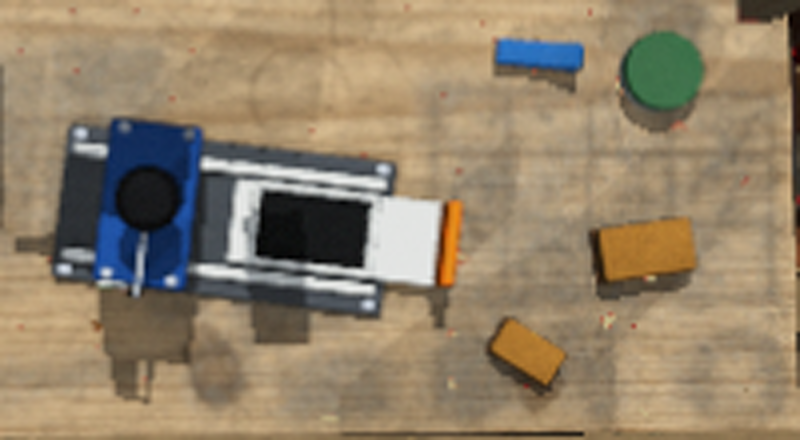

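Crop check: the larger ochre block is at crop (645,250), which is full-image (451,252). It measures 66x38 mm against the given 70x40, so it's the right one. The smaller one at crop (528,352) is 50x27. The press's axis runs at about 83° in world. Moving to hover over the block.

Request:
{"op": "arm_command", "data": {
  "steps": [
    {"linear": [0.33,-0.155,0.03],"twist": 0.31},
    {"linear": [0.33,-0.155,0.03],"twist": 0.31},
    {"linear": [0.33,-0.155,0.03],"twist": 0.31},
    {"linear": [0.33,-0.155,0.03],"twist": 0.31},
    {"linear": [0.33,-0.155,0.03],"twist": 0.31},
    {"linear": [0.33,-0.155,0.03],"twist": 0.31},
    {"linear": [0.33,-0.155,0.03],"twist": 0.31},
    {"linear": [0.33,-0.155,0.03],"twist": 0.31},
    {"linear": [0.33,-0.155,0.03],"twist": 0.31},
    {"linear": [0.33,-0.155,0.03],"twist": 0.31},
    {"linear": [0.33,-0.155,0.03],"twist": 0.31},
    {"linear": [0.33,-0.155,0.03],"twist": 0.31}
  ],
  "grip": 100,
  "grip_force": 25
}}

```text
time: 1.1
position: [0.4993, -0.2833, 0.2009]
tool_rot: [0.998, 0.067, -0.0, -0.0]
force: [0.2, 0.9, 0.3]
opening: 0.999
grasp_force: 0.0
```

```bash
cat >> h.py <<'E'
def rel(w):
    o=monitor.get_obs(); T=R.from_quat(o['tool_rot']).as_matrix(); return T.T@(np.array(w)-o['position'])
def block(im,P,z,lo=1500):
    m=cv2.inRange(cv2.cvtColor(im,cv2.COLOR_BGR2HSV),(8,140,60),(25,255,255)); out=[]
    for c in cv2.findContours(m,0,1)[0]:
        if cv2.contourArea(c)<lo: continue
        w=plane('wrist',c.reshape(-1,2),z,P)[:,:2].astype(np.float32)
        out.append((cv2.minAreaRect(c)[0],)+tuple(cv2.minAreaRect(w)))
    return out
E
python3 - <<'E'
from h import *
im,P=snap('wrist','w1.png'); o=monitor.get_obs()
x=R.from_quat(o['tool_rot']).as_matrix(); print(o['position'],np.degrees(np.arctan2(x[1,0],x[0,0])),x[2,:2])
for b in block(im,P,.026): print(b, rel([*b[1],.026]))
E
```

```text
[ 0.49902385 -0.28386774  0.20109506] 7.561558490588727 [-5.77582867e-04  2.75931563e-05]
((220.11273193359375, 268.482666015625), (0.43801429867744446, -0.20165109634399414), (0.04809430241584778, 0.03209381550550461), 56.861610412597656) [-0.04955888 -0.08953486  0.17512125]
((319.5, 207.0), (0.5067723393440247, -0.2836732864379883), (0.04063604399561882, 0.06665606051683426), 7.629546165466309) [0.00780783 0.00082204 0.17509061]
((143.57742309570312, 186.79026794433594), (0.5038378834724426, -0.13274812698364258), (0.026429446414113045, 0.07285450398921967), 82.64974975585938) [ 0.02475933 -0.14917683  0.17507668]
```

View pics/w1.png

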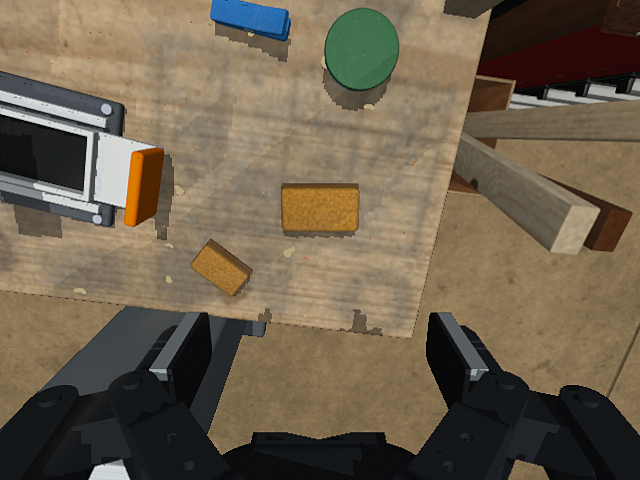

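Wrist view: the big block is at (320,207), aligned with the tool (7.6°). The tab is at (145,187), and the tin and clip are clear. I'll grip the block by its ends, so the camera stays clear of the knob when placing.

Request:
{"op": "arm_command", "data": {
  "steps": [
    {"linear": [0.005,0,0.04],"twist": 0},
    {"linear": [0.005,0,0.08],"twist": 0},
    {"linear": [0.005,0,0.12],"twist": 0},
    {"linear": [0.005,0,0.15],"twist": 0},
    {"linear": [0.005,0,0.17],"twist": 0},
    {"linear": [0.005,0,0.18],"twist": 0},
    {"linear": [0.005,0,0.187],"twist": 0},
    {"linear": [0.005,0,0.193],"twist": 0},
    {"linear": [0.005,0,0.198],"twist": 0},
    {"linear": [0.005,0,0.198],"twist": 0},
    {"linear": [0.005,0,0.198],"twist": 0}
  ]
}}

```text
time: 2.07
position: [0.5052, -0.2832, 0.0043]
tool_rot: [0.998, 0.066, 0.001, 0.001]
force: [-0.1, -0.4, -0.0]
opening: 1.005
grasp_force: 0.0
```

Request:
{"op": "arm_command", "data": {
  "steps": [
    {"linear": [0,0,0],"twist": 0},
    {"linear": [0,0,0],"twist": 0},
    {"linear": [0,0,0],"twist": 0},
    {"linear": [0,0,0],"twist": 0},
    {"linear": [0,0,0],"twist": 0},
    {"linear": [0,0,0],"twist": 0}
  ],
  "grip": 60,
  "grip_force": 25
}}

```text
time: 2.57
position: [0.5054, -0.2832, 0.0047]
tool_rot: [0.998, 0.066, 0.001, 0.001]
force: [-0.9, 1.3, 6.1]
opening: 0.809
grasp_force: 30.0
```

Request:
{"op": "arm_command", "data": {
  "steps": [
    {"linear": [0,0,-0.02],"twist": 0},
    {"linear": [0,0,-0.05],"twist": 0},
    {"linear": [0,0,-0.085],"twist": 0},
    {"linear": [0,0,-0.12],"twist": 0.05},
    {"linear": [0.007,-0.03,-0.15],"twist": 0.12},
    {"linear": [0.014,-0.06,-0.175],"twist": 0.2},
    {"linear": [0.02,-0.09,-0.175],"twist": 0.25},
    {"linear": [0.025,-0.115,-0.175],"twist": 0.25},
    {"linear": [0.027,-0.13,-0.175],"twist": 0.25},
    {"linear": [0.027,-0.13,-0.175],"twist": 0.25},
    {"linear": [0.027,-0.13,-0.175],"twist": 0.25},
    {"linear": [0.027,-0.13,-0.175],"twist": 0.25}
  ]
}}

```text
time: 3.57
position: [0.5139, -0.1506, 0.1779]
tool_rot: [0.998, -0.059, -0.0, 0.0]
force: [0.1, -0.2, -0.8]
opening: 0.809
grasp_force: 29.2
```

```bash
python3 - <<'E'
from h import *
im,P=snap('wrist','w2.png'); o=monitor.get_obs()
x=R.from_quat(o['tool_rot']).as_matrix(); print(o['position'],np.degrees(np.arctan2(x[1,0],x[0,0])),x[2,:2],o['opening'])
z=o['position'][2]+.022
for b in block(im,P,z,600): print(b, rel([*b[1],z]))
E
```

```text
[ 0.51389667 -0.15089438  0.17796733] -6.762019840585242 [-0.00051151  0.00020534] 0.8115104190413132
((320.0, 333.0), (0.5189496874809265, -0.15152324736118317), (0.06608772277832031, 0.0464291051030159), 83.25922393798828) [ 5.08066398e-03  3.40381681e-05 -2.20025951e-02]
((303.5, 234.0), (0.5580503940582275, -0.15084998309612274), (0.004505727905780077, 0.02888997457921505), 82.25521850585938) [ 0.0438301  -0.00523848 -0.0220235 ]
```

View pics/w2.png

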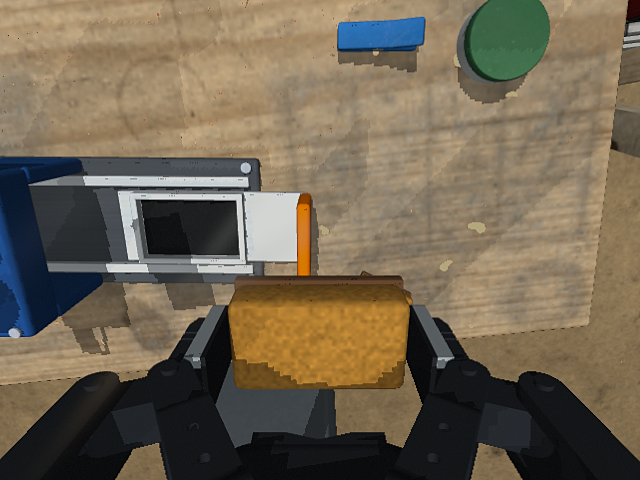

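```bash
python3 - <<'E'
from h import *
im=cv2.imread('pics/w2.png')
a=cv2.resize(im[180:290,100:320],(770,385),interpolation=cv2.INTER_CUBIC)
g=cv2.cvtColor(im,cv2.COLOR_BGR2GRAY)
cv2.imwrite('pics/c2.png',a)
print('col190 rows',list(enumerate(g[185:275,190],185))) if 0 else print('col190', g[185:280,190].tolist())
print('row228 x110-260', g[228,110:260].tolist())
print('blk V col320 rows268-400', im[268:400:1,320,2].tolist())
E
```

```text
col190 [216, 133, 27, 68, 77, 91, 118, 121, 114, 196, 219, 213, 214, 225, 162, 60, 6, 16, 30, 30, 30, 29, 30, 32, 30, 33, 32, 30, 30, 31, 34, 31, 30, 30, 31, 29, 32, 30, 31, 29, 29, 30, 32, 29, 32, 30, 29, 28, 26, 29, 30, 31, 31, 31, 31, 29, 30, 32, 30, 30, 31, 34, 34, 32, 30, 29, 21, 15, 11, 32, 78, 77, 67, 83, 120, 130, 133, 138, 116, 91, 124, 134, 134, 134, 134, 134, 139, 106, 66, 59, 62, 63, 63, 63, 64]
row228 x110-260 [75, 75, 75, 74, 75, 74, 74, 75, 74, 75, 74, 72, 62, 122, 206, 201, 198, 199, 198, 199, 201, 205, 215, 103, 105, 116, 115, 144, 146, 112, 65, 69, 72, 76, 71, 8, 12, 13, 15, 14, 18, 17, 17, 20, 19, 16, 18, 14, 18, 16, 20, 16, 18, 18, 19, 16, 18, 19, 18, 16, 19, 17, 18, 19, 22, 20, 17, 18, 19, 18, 18, 18, 24, 34, 30, 30, 30, 31, 30, 29, 29, 30, 32, 29, 28, 30, 31, 31, 31, 30, 32, 29, 30, 31, 32, 32, 31, 31, 32, 33, 33, 32, 34, 34, 35, 37, 37, 39, 42, 43, 45, 46, 45, 47, 50, 52, 52, 53, 54, 55, 55, 55, 56, 55, 55, 53, 45, 72, 230, 214, 210, 212, 216, 170, 52, 94, 226, 211, 207, 206, 207, 208, 207, 208, 212, 212, 212, 212, 212, 211]
blk V col320 rows268-400 [164, 170, 169, 168, 165, 162, 166, 106, 49, 51, 62, 67, 87, 101, 102, 103, 80, 75, 78, 83, 86, 90, 94, 93, 90, 90, 96, 102, 105, 104, 101, 104, 116, 128, 140, 149, 157, 160, 161, 167, 174, 177, 177, 181, 185, 189, 192, 185, 178, 171, 171, 176, 182, 185, 185, 186, 186, 183, 178, 172, 174, 181, 189, 193, 184, 172, 159, 156, 154, 152, 157, 164, 172, 179, 182, 186, 188, 187, 182, 178, 177, 180, 183, 182, 181, 178, 179, 181, 187, 187, 182, 177, 172, 173, 176, 181, 180, 179, 176, 172, 169, 165, 168, 175, 182, 182, 183, 182, 181, 182, 181, 183, 182, 188, 128, 106, 109, 109, 107, 108, 92, 48, 34, 37, 39, 37, 40, 38, 39, 38, 37, 37]
```

View pics/c2.png

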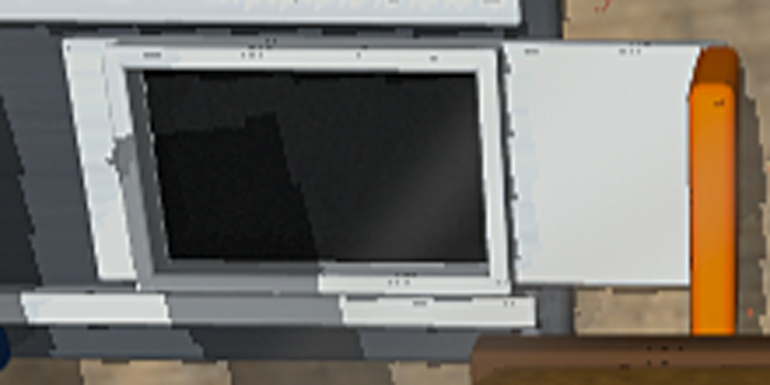

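```bash
python3 - <<'E'
from h import *
P=pose('wrist'); t=monitor.get_obs()['position']; c=lambda l:np.array(l)/3.5+[100,180]-.36
w=plane('wrist',c([(127,70),(477,71),(490,276),(148,276)]),.026,P)
print('inner',w.round(4),[np.linalg.norm(w[i]-w[i-1]).round(4) for i in range(4)], 'ctr',w.mean(0),'rel',rel(w.mean(0)))
print('ang',np.degrees(np.arctan2(*(w[0]-w[1])[[1,0]])),np.degrees(np.arctan2(*(w[3]-w[2])[[1,0]])))
o=plane('wrist',c([(498,46),(511,292)]),.026,P);print('outer right',o.round(4),np.linalg.norm(o[0]-o[1]))
tb=plane('wrist',c([(693,85),(736,85),(715,85)]),.059,P);print('tab',tb.round(4))
for n,px,z in (('near top edge',(320,388.5),.0213),('far top edge',(320,299),.0213),('sole bottom far',(320,275),-.0047),('near top L',(234,388),.0213),('R',(403,388),.0213)):
    print(n,rel(plane('wrist',[px],t[2]+z,P)[0]).round(4))
E
```

```text
inner [[ 5.501e-01 -8.900e-03  2.600e-02]
 [ 5.405e-01 -8.800e-02  2.600e-02]
 [ 4.910e-01 -8.180e-02  2.600e-02]
 [ 5.007e-01 -4.000e-04  2.600e-02]] [np.float64(0.0502), np.float64(0.0797), np.float64(0.0499), np.float64(0.0819)] ctr [ 0.52058457 -0.04478053  0.026     ] rel [-0.00577534 -0.10619437  0.1519485 ]
ang 83.05036818503989 83.23794296838716
outer right [[ 0.5456 -0.0938  0.026 ]
 [ 0.4864 -0.0861  0.026 ]] 0.05973754448398046
tab [[ 0.5386 -0.1391  0.059 ]
 [ 0.5376 -0.1477  0.059 ]
 [ 0.5381 -0.1435  0.059 ]]
near top edge [-0.0189  0.0006 -0.0213]
far top edge [ 0.0199  0.0006 -0.0213]
sole bottom far [0.0179 0.0007 0.0047]
near top L [-0.0187 -0.0329 -0.0213]
R [-0.0187  0.033  -0.0213]
```

Request:
{"op": "arm_command", "data": {
  "steps": [
    {"linear": [-0.0055,-0.04,0.0],"twist": 0},
    {"linear": [-0.0055,-0.075,0.0],"twist": 0},
    {"linear": [-0.0055,-0.1,0.0],"twist": 0},
    {"linear": [-0.0055,-0.106,0.03],"twist": 0},
    {"linear": [-0.0055,-0.106,0.06],"twist": 0},
    {"linear": [-0.0055,-0.106,0.09],"twist": 0},
    {"linear": [-0.0055,-0.106,0.11],"twist": 0},
    {"linear": [-0.0055,-0.106,0.125],"twist": 0},
    {"linear": [-0.0055,-0.106,0.135],"twist": 0},
    {"linear": [-0.0055,-0.106,0.138],"twist": 0},
    {"linear": [-0.0055,-0.106,0.138],"twist": 0},
    {"linear": [-0.0055,-0.106,0.138],"twist": 0}
  ]
}}

```text
time: 4.62
position: [0.5218, -0.0448, 0.0412]
tool_rot: [0.998, -0.059, 0.001, 0.0]
force: [-0.4, -0.6, -0.3]
opening: 0.814
grasp_force: 29.2
```

```bash
python3 - <<'E'
from h import *
im,P=snap('wrist','w3.png'); o=monitor.get_obs(); print(o['position'],o['force'])
cv2.imwrite('pics/c3.png',cv2.resize(im[150:420,170:470],(800,720),interpolation=cv2.INTER_CUBIC)[:600])
E
```

```text
[ 0.5221471  -0.04479718  0.04170071] [-0.91503623 -0.18465917 -0.19879592]
```

View pics/c3.png

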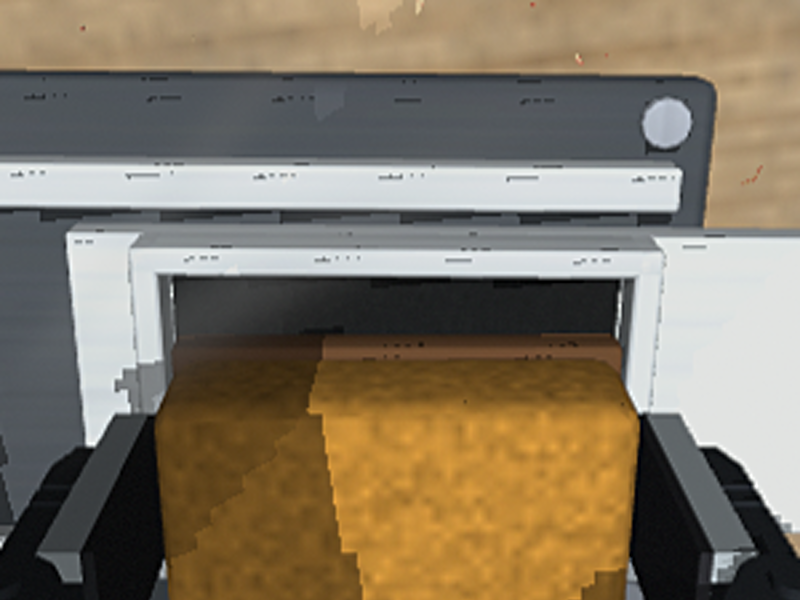

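```bash
python3 - <<'E'
from h import *
P=pose('wrist'); c=lambda l:np.array(l)/2.667+[170,150]-.3
t=monitor.get_obs()['position'][2]
for px,z in (((158,275),.026),((640,275),.026),((172,336),t-.0047),((622,336),t-.0047)): print(px,rel(plane('wrist',c([px]),z,P)[0]).round(4))
E
```

```text
(158, 275) [ 0.0239 -0.0401  0.0157]
(640, 275) [0.0239 0.0409 0.0158]
(172, 336) [ 0.0176 -0.0358  0.0047]
(622, 336) [0.0176 0.036  0.0048]
```

The recess is centred on the block within about 1 mm (rim x 158–640, sole 172–622 in the crop). Lowering.

Request:
{"op": "arm_command", "data": {
  "steps": [
    {"linear": [0.001,0,0.003],"twist": 0},
    {"linear": [0.001,0,0.006],"twist": 0},
    {"linear": [0.001,0,0.009],"twist": 0},
    {"linear": [0.001,0,0.011],"twist": 0},
    {"linear": [0.001,0,0.013],"twist": 0},
    {"linear": [0.001,0,0.015],"twist": 0},
    {"linear": [0.001,0,0.017],"twist": 0},
    {"linear": [0.001,0,0.017],"twist": 0},
    {"linear": [0.001,0,0.017],"twist": 0}
  ]
}}

```text
time: 5.42
position: [0.5219, -0.0443, 0.0232]
tool_rot: [0.998, -0.059, -0.0, -0.0]
force: [0.7, 0.5, -0.2]
opening: 0.815
grasp_force: 29.2
```

Request:
{"op": "arm_command", "data": {
  "steps": [
    {"linear": [0,0,0.0005],"twist": 0},
    {"linear": [0,0,0.001],"twist": 0},
    {"linear": [0,0,0.0012],"twist": 0},
    {"linear": [0,0,0.0012],"twist": 0}
  ]
}}

```text
time: 5.75
position: [0.5221, -0.0444, 0.0227]
tool_rot: [0.998, -0.059, -0.0, 0.0]
force: [-3.2, 1.3, 5.1]
opening: 0.812
grasp_force: 29.9
```

Contact at the expected height. Releasing, then lifting.

Request:
{"op": "arm_command", "data": {
  "steps": [
    {"linear": [0,0,0],"twist": 0},
    {"linear": [0,0,0],"twist": 0},
    {"linear": [0,0,0],"twist": 0},
    {"linear": [0,0,0],"twist": 0},
    {"linear": [0,0,0],"twist": 0},
    {"linear": [0,0,-0.01],"twist": 0},
    {"linear": [0,0,-0.03],"twist": 0},
    {"linear": [0,0,-0.06],"twist": 0},
    {"linear": [0,0,-0.1],"twist": 0},
    {"linear": [0,0,-0.14],"twist": 0},
    {"linear": [0,0,-0.165],"twist": 0},
    {"linear": [0,0,-0.165],"twist": 0}
  ],
  "grip": 100
}}

```text
time: 6.75
position: [0.526, -0.0452, 0.1961]
tool_rot: [0.998, -0.059, 0.007, 0.001]
force: [0.8, -0.5, 1.0]
opening: 1.001
grasp_force: 0.0
```

Request:
{"op": "arm_command", "data": {
  "steps": [
    {"linear": [0,0.04,0],"twist": 0},
    {"linear": [0,0.08,0],"twist": 0},
    {"linear": [0,0.12,0],"twist": 0},
    {"linear": [0,0.15,0],"twist": 0},
    {"linear": [0,0.17,0],"twist": 0},
    {"linear": [0,0.17,0],"twist": 0},
    {"linear": [0,0.17,0],"twist": 0}
  ],
  "grip": 0
}}

```text
time: 7.33
position: [0.5016, -0.2137, 0.1868]
tool_rot: [0.998, -0.06, -0.0, -0.0]
force: [-0.1, 0.8, 0.3]
opening: 0.008
grasp_force: 0.0
```

```bash
python3 - <<'E'
from h import *
im,P=snap('wrist','w4.png'); o=monitor.get_obs(); print(o['position'],o['force'],o['opening'])
for b in block(im,P,.044,600): print(b,rel([*b[1],.044]))
E
```

```text
[ 0.50182878 -0.21283392  0.18676876] [-0.26198309  1.15042545 -0.31141145] -0.00248481642142571
((311.0958251953125, 289.28216552734375), (0.44766491651535034, -0.20113931596279144), (0.04660484194755554, 0.030911939218640327), 57.50498580932617) [-0.05506795 -0.00511698  0.14281017]
((107.5, 223.0), (0.5231377482414246, -0.050907913595438004), (0.07504971325397491, 0.04248756542801857), 83.18296813964844) [ 0.00222411 -0.16317783  0.14291632]
((224.53382873535156, 227.52975463867188), (0.5080126523971558, -0.1398465633392334), (0.019149350002408028, 0.06847118586301804), 82.70952606201172) [-0.00234264 -0.07307793  0.14283712]
```

View pics/w4.png

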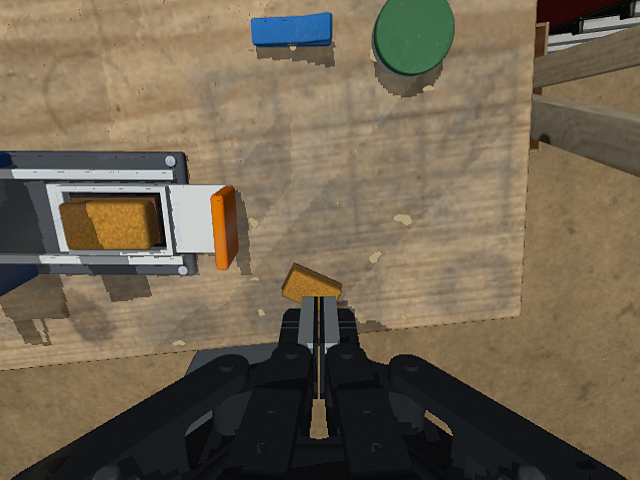

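The block sits level in the recess at (107,223), free of the fingers. The fingers are shut and in line with the tab. Descending next to it to push.

Request:
{"op": "arm_command", "data": {
  "steps": [
    {"linear": [-0.001,-0.01,0.03],"twist": 0},
    {"linear": [-0.001,-0.02,0.065],"twist": 0},
    {"linear": [-0.001,-0.03,0.1],"twist": 0},
    {"linear": [-0.001,-0.03,0.13],"twist": 0},
    {"linear": [-0.001,-0.03,0.15],"twist": 0},
    {"linear": [-0.001,-0.03,0.152],"twist": 0},
    {"linear": [-0.001,-0.034,0.152],"twist": 0},
    {"linear": [-0.001,-0.038,0.152],"twist": 0},
    {"linear": [-0.001,-0.042,0.152],"twist": 0},
    {"linear": [-0.001,-0.046,0.152],"twist": 0},
    {"linear": [-0.001,-0.05,0.152],"twist": 0},
    {"linear": [-0.001,-0.054,0.152],"twist": 0}
  ]
}}

```text
time: 8.38
position: [0.5081, -0.1593, 0.0362]
tool_rot: [0.998, -0.059, 0.001, 0.0]
force: [0.3, 0.4, 0.8]
opening: -0.0
grasp_force: 0.0
```

Request:
{"op": "arm_command", "data": {
  "steps": [
    {"linear": [0,-0.005,0],"twist": 0},
    {"linear": [0,-0.01,0],"twist": 0},
    {"linear": [0,-0.015,0],"twist": 0},
    {"linear": [0,-0.02,0],"twist": 0},
    {"linear": [0,-0.025,0],"twist": 0},
    {"linear": [0,-0.03,0],"twist": 0},
    {"linear": [0,-0.035,0],"twist": 0},
    {"linear": [0,-0.04,0],"twist": 0},
    {"linear": [0,-0.045,0],"twist": 0},
    {"linear": [0,-0.05,0],"twist": 0},
    {"linear": [0,-0.055,0],"twist": 0},
    {"linear": [0,-0.06,0],"twist": 0}
  ]
}}

```text
time: 9.38
position: [0.5145, -0.0994, 0.035]
tool_rot: [0.998, -0.059, 0.0, 0.0]
force: [1.4, -2.6, 0.7]
opening: 0.002
grasp_force: 1.2
```

Request:
{"op": "arm_command", "data": {
  "steps": [
    {"linear": [0,-0.005,0],"twist": 0},
    {"linear": [0,-0.01,0],"twist": 0},
    {"linear": [0,-0.015,0],"twist": 0},
    {"linear": [0,-0.02,0],"twist": 0},
    {"linear": [0,-0.025,0],"twist": 0},
    {"linear": [0,-0.03,0],"twist": 0},
    {"linear": [0,-0.035,0],"twist": 0},
    {"linear": [0,-0.038,0],"twist": 0},
    {"linear": [0,-0.041,0],"twist": 0},
    {"linear": [0,-0.044,0],"twist": 0},
    {"linear": [0,-0.046,0],"twist": 0},
    {"linear": [0,-0.048,0],"twist": 0}
  ]
}}

```text
time: 10.38
position: [0.5199, -0.052, 0.035]
tool_rot: [0.998, -0.059, -0.0, -0.0]
force: [1.5, -1.9, -0.4]
opening: 0.0
grasp_force: 1.1
```

Request:
{"op": "arm_command", "data": {
  "steps": [
    {"linear": [0,-0.001,0],"twist": 0},
    {"linear": [0,-0.002,0],"twist": 0},
    {"linear": [0,-0.003,0],"twist": 0},
    {"linear": [0,-0.004,0],"twist": 0},
    {"linear": [0,-0.005,0],"twist": 0},
    {"linear": [0,-0.006,0],"twist": 0},
    {"linear": [0,-0.007,0],"twist": 0}
  ]
}}

```text
time: 10.97
position: [0.5208, -0.0452, 0.035]
tool_rot: [0.998, -0.059, -0.0, -0.0]
force: [0.7, -2.8, -0.2]
opening: -0.003
grasp_force: 1.0
```

Request:
{"op": "arm_command", "data": {
  "steps": [
    {"linear": [0,-0.001,0],"twist": 0},
    {"linear": [0,-0.002,0],"twist": 0},
    {"linear": [0,-0.003,0],"twist": 0},
    {"linear": [0,-0.004,0],"twist": 0},
    {"linear": [0,-0.005,0],"twist": 0}
  ]
}}

```text
time: 11.38
position: [0.5214, -0.0402, 0.035]
tool_rot: [0.998, -0.059, -0.0, -0.0]
force: [1.7, -2.3, -1.3]
opening: -0.003
grasp_force: 1.0
```

Request:
{"op": "arm_command", "data": {
  "steps": [
    {"linear": [0,-0.001,0],"twist": 0},
    {"linear": [0,-0.002,0],"twist": 0},
    {"linear": [0,-0.003,0],"twist": 0},
    {"linear": [0,-0.004,0],"twist": 0},
    {"linear": [0,-0.004,0],"twist": 0}
  ]
}}

```text
time: 11.8
position: [0.5215, -0.0397, 0.0351]
tool_rot: [0.998, -0.058, -0.0, 0.004]
force: [-0.4, -15.0, -1.2]
opening: 0.002
grasp_force: 7.8
```

Drawer stopped firmly (15 N), so it's home. Backing off and rising to locate the knob.

Request:
{"op": "arm_command", "data": {
  "steps": [
    {"linear": [0,0.015,0],"twist": 0},
    {"linear": [0,0.03,0],"twist": 0},
    {"linear": [0,0.03,-0.04],"twist": 0},
    {"linear": [0,0.03,-0.08],"twist": 0},
    {"linear": [0,0.03,-0.12],"twist": 0},
    {"linear": [0,0.03,-0.16],"twist": 0},
    {"linear": [0,0.03,-0.2],"twist": 0},
    {"linear": [0,0.01,-0.235],"twist": 0},
    {"linear": [0,-0.02,-0.245],"twist": 0},
    {"linear": [0,-0.03,-0.245],"twist": 0},
    {"linear": [0,-0.03,-0.245],"twist": 0},
    {"linear": [0,-0.03,-0.245],"twist": 0}
  ]
}}

```text
time: 12.8
position: [0.5245, -0.0061, 0.2783]
tool_rot: [0.998, -0.058, -0.002, -0.0]
force: [-0.1, -0.3, -0.7]
opening: -0.004
grasp_force: 0.0
```

```bash
python3 - <<'E'
from h import *
im,P=snap('wrist','w5.png'); o=monitor.get_obs(); print(o['position'],o['force'])
top,PT=snap('top','t5.png')
for n,i,Q in (('wrist',im,P),('top',top,PT)):
    m=cv2.inRange(i,(0,0,0),(45,45,45))
    if n=='wrist': m[300:]=0
    for c in cv2.findContours(m,0,1)[0]:
        if cv2.contourArea(c)<(1500 if n=='wrist' else 100): continue
        (u,v),r=cv2.minEnclosingCircle(c); print(n,(u,v),r,cv2.contourArea(c)/(3.14*r*r),plane(n,[(u,v)],.165,Q).round(4))
E
```

```text
[ 0.52434174 -0.00658755  0.27774312] [ 0.49284264  0.01741635 -1.14297588]
wrist (49.5, 279.0) 50.14239501953125 0.406597998526604 [[0.5151 0.1961 0.165 ]]
wrist (209.71875, 230.90625) 30.379375457763672 0.8345622974707316 [[0.538  0.0701 0.165 ]]
top (288.5, 467.5869445800781) 11.683756828308105 0.2752880377851434 [[-0.0523  0.1757  0.165 ]]
top (374.5, 464.0806579589844) 16.698505401611328 0.42715623637685074 [[-0.044 -0.044  0.165]]
top (322.5, 348.0) 12.298474311828613 0.24740344449887855 [[0.2536 0.0868 0.165 ]]
top (247.5, 267.5) 12.020915031433105 0.7614534326748502 [[0.4602 0.2787 0.165 ]]
top (104.0, 305.0) 48.01051330566406 0.015198136423244305 [[0.3637 0.6572 0.165 ]]
top (389.0, 265.5) 28.93537139892578 0.05363290764537978 [[ 0.463  -0.0854  0.165 ]]
top (331.5, 229.5) 19.039531707763672 0.21567972626171908 [[0.5568 0.0616 0.165 ]]
top (605.0, 211.5) 33.00388717651367 0.05642836583747661 [[ 0.5998 -0.6618  0.165 ]]
top (555.5, 194.0) 68.52928924560547 0.07232338701802117 [[ 0.6464 -0.5278  0.165 ]]
top (227.62940979003906, 212.4410400390625) 43.80437088012695 0.22514134450852988 [[0.6032 0.3309 0.165 ]]
top (170.5, 183.0) 32.19093704223633 0.09680853952759591 [[0.6824 0.4828 0.165 ]]
top (323.5, 139.0) 19.137758255004883 0.1499951866120973 [[0.7942 0.0806 0.165 ]]
top (337.0, 45.5) 18.062490463256836 0.3270091444265965 [[1.0492 0.0429 0.165 ]]
top (608.0, 16.0) 34.88562774658203 0.19835651665847479 [[ 1.1434 -0.7072  0.165 ]]
top (443.5, 12.0) 14.705541610717773 0.30779005929450426 [[ 1.1441 -0.2458  0.165 ]]
top (411.5, 11.0) 12.777032852172852 0.34821586133908267 [[ 1.1465 -0.159   0.165 ]]
```

View pics/w5.png

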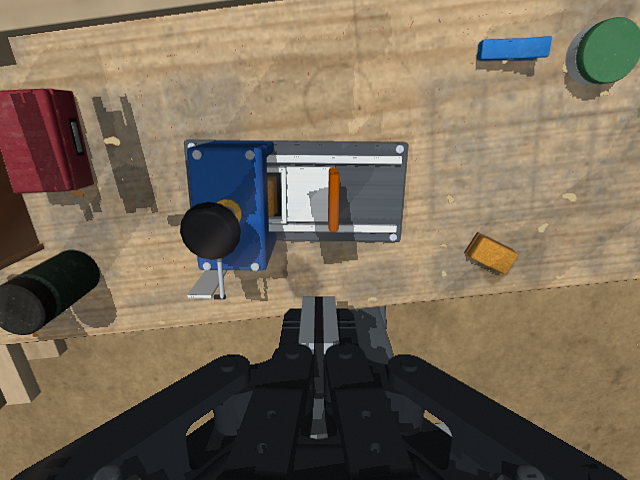

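The knob is at (210,231) → about (0.537,0.070). The recess axis extended gives x≈0.534 at that y, so I aim for (0.535,0.071). The drawer is home (tab at (334,200)) and the bystanders haven't moved. Moving over the cap, 6–7 mm above it.

Request:
{"op": "arm_command", "data": {
  "steps": [
    {"linear": [0.001,-0.035,0],"twist": 0},
    {"linear": [0.001,-0.065,0],"twist": 0},
    {"linear": [0.001,-0.078,0],"twist": 0},
    {"linear": [0.001,-0.078,0.03],"twist": 0},
    {"linear": [0.001,-0.078,0.06],"twist": 0},
    {"linear": [0.001,-0.078,0.08],"twist": 0},
    {"linear": [0.001,-0.078,0.095],"twist": 0},
    {"linear": [0.001,-0.078,0.103],"twist": 0},
    {"linear": [0.001,-0.078,0.105],"twist": 0},
    {"linear": [0.001,-0.078,0.105],"twist": 0},
    {"linear": [0.001,-0.078,0.105],"twist": 0}
  ]
}}

```text
time: 13.82
position: [0.5362, 0.0704, 0.1761]
tool_rot: [0.998, -0.059, 0.001, 0.0]
force: [0.3, 0.7, 0.7]
opening: 0.0
grasp_force: 0.0
```

```bash
python3 - <<'E'
from h import *
o=monitor.get_obs(); print(o['position'],o['force'])
im,P=snap('wrist','w6.png'); s,_=snap('side','s6.png')
a=cv2.resize(im[180:480,170:470],(600,600)); u,v=map(int,proj('side',[[.53,.07,.15]])[0]); b=cv2.resize(s[v-60:v+60,u-20:u+20],(200,600),interpolation=cv2.INTER_CUBIC)
cv2.imwrite('pics/c6.png',np.hstack([a,b]))
E
```

```text
[0.53615954 0.07044954 0.17610231] [0.33494571 0.67814313 0.7399465 ]
```

View pics/c6.png

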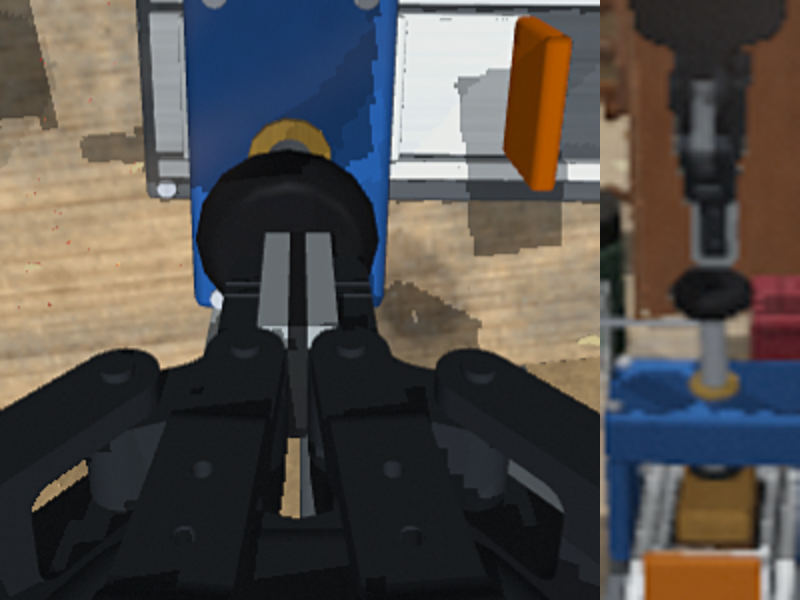

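Right: the fingertips are centred over the cap to about 2 mm. Left crop: the cap is around (288,215), and the block is visible under the foot. Descending to detect contact.

Request:
{"op": "arm_command", "data": {
  "steps": [
    {"linear": [0,0,0.004],"twist": 0},
    {"linear": [0,0,0.008],"twist": 0},
    {"linear": [0,0,0.01],"twist": 0},
    {"linear": [0,0,0.012],"twist": 0},
    {"linear": [0,0,0.013],"twist": 0},
    {"linear": [0,0,0.014],"twist": 0},
    {"linear": [0,0,0.015],"twist": 0},
    {"linear": [0,0,0.015],"twist": 0},
    {"linear": [0,0,0.015],"twist": 0}
  ]
}}

```text
time: 14.67
position: [0.5356, 0.0709, 0.1603]
tool_rot: [0.998, -0.059, -0.0, -0.0]
force: [-1.4, 0.3, 2.7]
opening: -0.0
grasp_force: 1.3
```

Request:
{"op": "arm_command", "data": {
  "steps": [
    {"linear": [0,0,0.002],"twist": 0},
    {"linear": [0,0,0.004],"twist": 0},
    {"linear": [0,0,0.006],"twist": 0},
    {"linear": [0,0,0.0075],"twist": 0},
    {"linear": [0,0,0.009],"twist": 0},
    {"linear": [0,0,0.009],"twist": 0},
    {"linear": [0,0,0.009],"twist": 0}
  ]
}}

```text
time: 15.25
position: [0.5358, 0.0709, 0.1524]
tool_rot: [0.998, -0.058, 0.0, -0.0]
force: [-4.5, -0.1, 9.6]
opening: 0.001
grasp_force: 4.6
```

Request:
{"op": "arm_command", "data": {
  "steps": [
    {"linear": [0,0,0.001],"twist": 0},
    {"linear": [0,0,0.002],"twist": 0},
    {"linear": [0,0,0.003],"twist": 0},
    {"linear": [0,0,0.0038],"twist": 0},
    {"linear": [0,0,0.0038],"twist": 0},
    {"linear": [0,0,0.0038],"twist": 0}
  ]
}}

```text
time: 15.75
position: [0.5357, 0.0709, 0.1492]
tool_rot: [0.998, -0.058, 0.0, -0.0]
force: [-6.6, -0.5, 11.4]
opening: 0.002
grasp_force: 5.8
```

```bash
python3 - <<'E'
from h import *
o=monitor.get_obs(); print(o['position'],o['force'])
im,P=snap('wrist','w7.png'); s,_=snap('side','s7.png')
u,v=map(int,proj('side',[[.53,.07,.13]])[0])
cv2.imwrite('pics/c7.png',np.hstack([cv2.resize(im[180:480,170:470],(400,400)),cv2.resize(s[v-30:v+40,u-35:u+35],(400,400),interpolation=cv2.INTER_CUBIC)]))
E
```

```text
[0.53574837 0.07091609 0.14917612] [-6.58750392 -0.49993646 11.35792341]
```

Request:
{"op": "arm_command", "data": {
  "steps": [
    {"linear": [0,0,0],"twist": 0},
    {"linear": [0,0,0],"twist": 0},
    {"linear": [0,0,0],"twist": 0},
    {"linear": [0,0,0],"twist": 0},
    {"linear": [0,0,0],"twist": 0},
    {"linear": [0,0,0],"twist": 0},
    {"linear": [0,0,0],"twist": 0},
    {"linear": [0,0,0],"twist": 0},
    {"linear": [0,0,0],"twist": 0},
    {"linear": [0,0,0],"twist": 0},
    {"linear": [0,0,0],"twist": 0},
    {"linear": [0,0,0],"twist": 0}
  ]
}}

```text
time: 16.85
position: [0.5358, 0.0709, 0.1492]
tool_rot: [0.998, -0.058, 0.0, -0.0]
force: [-5.7, -0.5, 10.9]
opening: 0.003
grasp_force: 5.8
```

View pics/c7.png

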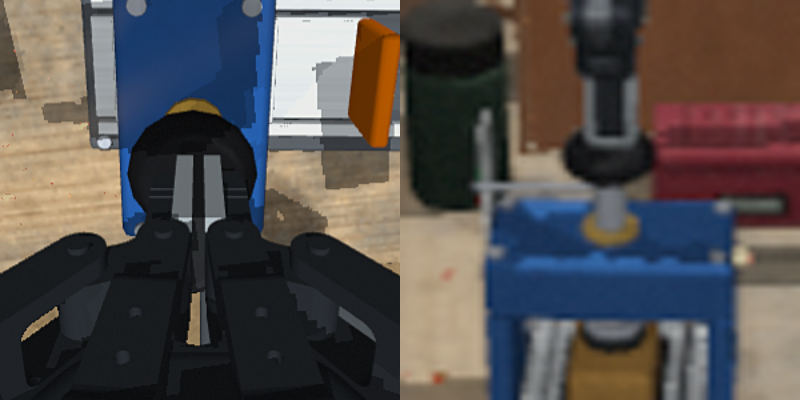

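The cap is held down about 16 mm at 11 N. The foot rests on the block (right crop, (612,330)) and the tab is still home. Holding on.

Request:
{"op": "arm_command", "data": {
  "steps": [
    {"linear": [0,0,0],"twist": 0},
    {"linear": [0,0,0],"twist": 0},
    {"linear": [0,0,0],"twist": 0},
    {"linear": [0,0,0],"twist": 0},
    {"linear": [0,0,0],"twist": 0},
    {"linear": [0,0,0],"twist": 0},
    {"linear": [0,0,0],"twist": 0},
    {"linear": [0,0,0],"twist": 0},
    {"linear": [0,0,0],"twist": 0},
    {"linear": [0,0,0],"twist": 0},
    {"linear": [0,0,0],"twist": 0},
    {"linear": [0,0,0],"twist": 0}
  ]
}}

```text
time: 17.85
position: [0.5357, 0.0709, 0.1492]
tool_rot: [0.998, -0.058, 0.0, 0.0]
force: [-5.5, -0.4, 12.0]
opening: 0.001
grasp_force: 5.8
```

Request:
{"op": "arm_command", "data": {
  "steps": [
    {"linear": [0,0,0],"twist": 0},
    {"linear": [0,0,0],"twist": 0},
    {"linear": [0,0,0],"twist": 0},
    {"linear": [0,0,0],"twist": 0},
    {"linear": [0,0,0],"twist": 0},
    {"linear": [0,0,0],"twist": 0},
    {"linear": [0,0,0],"twist": 0},
    {"linear": [0,0,0],"twist": 0},
    {"linear": [0,0,0],"twist": 0},
    {"linear": [0,0,0],"twist": 0},
    {"linear": [0,0,0],"twist": 0},
    {"linear": [0,0,0],"twist": 0}
  ]
}}

```text
time: 18.85
position: [0.5357, 0.0709, 0.1492]
tool_rot: [0.998, -0.058, 0.0, 0.0]
force: [-6.5, 1.0, 11.8]
opening: 0.0
grasp_force: 5.8
```

Request:
{"op": "arm_command", "data": {
  "steps": [
    {"linear": [0,0,0],"twist": 0},
    {"linear": [0,0,0],"twist": 0},
    {"linear": [0,0,0],"twist": 0},
    {"linear": [0,0,0],"twist": 0},
    {"linear": [0,0,0],"twist": 0},
    {"linear": [0,0,0],"twist": 0},
    {"linear": [0,0,0],"twist": 0},
    {"linear": [0,0,0],"twist": 0},
    {"linear": [0,0,0],"twist": 0},
    {"linear": [0,0,0],"twist": 0},
    {"linear": [0,0,0],"twist": 0},
    {"linear": [0,0,0],"twist": 0}
  ]
}}

```text
time: 19.85
position: [0.5358, 0.0709, 0.1493]
tool_rot: [0.998, -0.059, 0.0, -0.0]
force: [-5.5, 0.0, 11.9]
opening: -0.001
grasp_force: 5.8
```

```bash
python3 -c "
from station import env,monitor
o=monitor.get_obs(); print(o['time'],o['position'],o['force']); print(env.finish_job())"
```

```text
19.85 [0.53576797 0.07086678 0.14926412] [-5.47732913  0.02814913 11.8894256 ]
the job is handed in; nothing more can be done
None
```

The job is handed in at 19.85 s: the block is seated in the recess and released, the drawer is pushed home, and the knob was held about 4 s at roughly 16 mm (green) with about 11–12 N, and was still held at hand-in; the hand-in returned no verdict.

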